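# Index the filter wheel to blue and pin it in line

## Task

The amber in the specimen viewer is to be looked at in blue light. Turn the filter wheel clockwise (seen from above) by its black bar knob, click by click, until the blue filter has clicked in over the little white stage on the white mark's side, without running on past it, and let go. Then take the red-headed taper pin from its wooden block and drive it down through the wheel's brass bush into the steel socket below until its head sits flush on the bush, pulling the wheel into line; leave it there, and do not disturb the loupe, the tweezers or the loose piece of amber.

Things in the scene. Friction and masses are not known exactly. Their poses are not given: they have to be found in the camera images.
- viewer: Specimen viewer, fixed to the table: grey round base 140 mm across, 12 mm thick, carrying a flat filter wheel on an upright axis. Origin on that axis at the table top. Its +x axis points to the white stage and white mark (the viewing place), its -x axis to the steel socket. On its +y side a dark plunger housing (top at 32 mm, below the wheel) reaches 90 mm from the axis
- wheel (a joint): Wheel angle, rad, growing clockwise seen from above; 0 = blue exactly over the stage. It clicks every 1.047 (60 degrees): a spring plunger on a six-sided cam resists with up to 0.2 N m half-way, then snaps over. Released, it rests 0.02 to 0.09 above a multiple of 1.047 (clicks a little out of line). Start: left anywhere from -3.5 to -1.75, often part-way between clicks until first touched
- knob (a point): Middle of the black bar knob on the wheel's axis, 69 mm above the table. The bar is 38 mm long, 14 mm thick, and stands free from 55 mm (round foot below, 35 mm across) up to 84 mm above the table. The point's x axis lies along the bar towards the blue filter (grip across y); at joint value 0 it is parallel to the viewer's x axis. Best turned about one click a grasp
- blue_filter (a point): Top centre of the blue filter, 25 mm across, 33 mm from the wheel's axis, 50 mm above the table; one of six filters on the wheel (counter-clockwise from blue, seen from above: clear, yellow, red, green, nearly black)
- socket (a point): Home point of the pin's shoulder: on the axis of the steel socket (fixed tube, 20 mm outside, 8.2 mm bore, mouth 36 mm above the table), 50 mm above the table, 58 mm from the wheel axis. Over it lies one of the wheel's six brass bushes (11 mm bore, 12 mm long, tops at 50 mm, same radius), 1 to 5 mm off while the wheel is out of line; the taper pushes it easily into line
- pin_head (a point): Centre of the pin's red head: an upright cylinder 18 mm across and 34 mm high, to be gripped. The shoulder (underside of the head) lies 17 mm below this point; under it the steel taper is 36 mm long, 10.4 mm across at the shoulder, 2.4 mm at the tip (53 mm below this point). About 60 g. z axis up along the pin
- pin: The taper pin as a whole, upright at the start; origin on its axis at the shoulder, z up
- pin_shoulder (a point): Point on the pin's axis at its shoulder, the underside of the red head
- pin_block: Wooden block, fixed to the table, 50 x 50 mm and 42 mm high, origin at the centre of its underside. The pin stands in its 13.5 mm hole at the start, the head resting on the block's top
- loupe_mid (a point): Middle of a black and white pocket loupe lying on the table, 29 x 39 x 16 mm; leave it alone
- tweezers_mid (a point): Middle of black tweezers lying on the table, 11 x 128 x 9 mm, long along their y axis; leave them alone
- amber_mid (a point): Middle of a loose honey-coloured piece of amber on the table, 27 x 40 x 30 mm; leave it alone

How it is judged (in metres and radians):
On the way:
1. the wheel rests in the blue click, let go, with the pin not yet in (value of joint wheel between -0.15 and 0.15 rad and contact force between the fingers and wheel below 0.1 N and horizontal distance between pin_shoulder and socket above 0.03 m), for 0.2 s.
At the end, for the whole second after the job is handed in: The wheel is within 0.035 rad of blue exactly over the stage; the pin stands upright (within 0.07 rad) in bush and socket with its shoulder within 3 mm of its home point, sideways and in height, at rest and released (value of joint wheel between -0.035 and 0.035 rad and horizontal distance between pin_shoulder and socket below 0.003 m and z of pin_shoulder in the frame of socket between -0.003 and 0.003 m and angle between pin_head's own z axis and vertical below 0.07 rad and linear speed of pin below 0.02 m/s); the robot touches nothing.
It fails at once if the wheel is run on past the blue click (value of joint wheel above 0.55 rad).
It fails at once if loupe, tweezers or loose amber disturbed (moved over 30 mm) (distance of any of loupe_mid, tweezers_mid, amber_mid from where it was at the start of the episode above 0.03 m).
It also fails if it takes over 70 s, if anything falls off the work surface, if the arm or the gripper's body presses on something with over 40 N, if the wrist force passes 120 N, or if a joint passes its speed limit or range.

## Robot

A 6-joint arm with a two-finger parallel gripper is mounted at the origin on a cart in front of the work surface, level with it; the furniture and walls round the work are solid. World frame = base frame: x ahead of the robot, y to its left, z up, the work surface at z = 0. Lengths are in mm, angles in rad, forces in N, time in s.
With the tool pointing down it reaches from about 275 to 725 mm from the base axis. Payload 5.6 kg.
Tool frame: the origin (TCP) lies between the finger pads; the fingertips stand 11 mm ahead of it and the grasp point (between the pads) lies 8 mm behind it; z points along the fingers, y is the direction in which the jaws open and shut (so a half turn about z gives the same grasp; the last joint's range is limited). The gripper opens to 85 mm and grips with 20 to 120 N. Pads are 22 mm wide; open, the fingers measure 114 mm over their backs; the gripper's body (76 mm by 85 mm) begins 54 mm behind the grasp point. The pads swing forward as they close: fully open they stand 13 mm farther back than shut.
Start: joints at [-0.939, 0.255, 0.108, 0, -1.424, -0.285], TCP at [186.959, -517.242, 216.983] pointing down, gripper open.
Joint ranges: [-2.95, 2.95], [-1.21, 1.97], [-1.09, 1.5], [-2.87, 1.71], [-2.94, -0.07], [-3.05, 3.05]. Speed limits (rad/s): [2.57, 2.57, 3.14, 3.14, 3.14, 3.14].

## Interface

Orientations are given as a unit quaternion [x, y, z, w].
In Python, from rig import * gives the robot as it stands.
- The arm moves only by the tool send_rows, never from a script. Its argument "deltas" is a list that holds one entry, the list of rows, each a list of 4 numbers: the shift along the tool's x, y, z in cm, then the turn about the tool's z in degrees. A call has 1 to 10 rows; each row is the pose to reach, as a shift and turn from the pose measured when the call began, along the tool's axes at that moment; what a row does not reach only later rows make up. A row lasts 1/12 s, in which the tool goes at most 41.7 mm and 7.16 degrees, less where a joint would pass 70% of its speed; a pose out of reach is approached as far as the arm can. A call with a gripper value outside its range is refused whole. "hand" is the finger opening in cm, from 0 to 8.54, set as the call begins (left out, the last holds). The fingers move at their own pace and stop on an object; the grip force is fixed at half the most. Time passes only in rows, so rows that repeat a pose let the fingers close. It gives the time, the measured TCP pose, the force and the opening at its end, in the units of the state.
- get_state(): the state, without advancing time (a new reading comes with each control period).
- grab_frame(name): name is "scene" or "top" or "wrist"; returns the picture (384x512x3 uint8, red, green, blue); there is no depth.
- camera_params(name): a dict with "fx", "fy", "cx", "cy" (pixels), "position" and "attitude" of the camera in the world. Camera axes: x right, y down, z forward; pixel columns grow to the right and rows downward; lengths in mm; the calibration is good to about 2 mm. The wrist camera is an equidistant fisheye: a pixel r from the principal point sees the ray r / f radians off the axis. A picture is of the moment at which its call begins: read the wrist's pose just before it. camera_params takes no time and is no camera call; for the wrist camera it gives the pose at the moment of the call.
- hand_in(): hands the job in, once; it reports no verdict.
Trained networks look in the newest picture that a camera, given by its name, has taken for a name from the list of things; names that differ only in an ending like _2 or _b are one class to them, and where a whole thing is asked for, a point or a joint stands for the part that bears it (a point fixed in the world has none). Each returns a list of dicts, best first, with "conf" (0 to 1); they miss things now and then, are a little off and sometimes report something else, mostly with a low value. They report only what shows in the picture. A call takes as long as a camera call.
- spot_in(camera, label): "at" ([column, row] in pixels, amid what is visible of it).
- silhouettes(camera, label): "mask" (384x512 bool, what is visible of it) and "at" ([column, row] in pixels, amid what is visible of it).
- pinpoint(camera, label): "at" ([column, row] in pixels: a listed point, or the origin of a listed thing).
The state is a dict: "t": time; "joint_positions": joint angles; "qd": joint speeds; "tau": joint torques, N m; "eef_pos": TCP position; "tcp_rot": TCP orientation; "force": force on the tool from outside, world axes, zero at the start; "moment": the same for the moment, N m; "grip_width": finger opening in mm.
Only numpy, scipy, OpenCV 4.12 (cv2) and the standard library are available. Lean on these libraries where they do the work, as an engineer would, in place of code of your own. Each camera call takes 0.05 s, during which the arm holds its last target. There are 200 camera calls.

## Working session

There is one attempt and no reset: what is moved stays moved. The work goes in short steps, Python scripts to look and compute and a tool call to move; the robot and the scene stay as the last step left them, time stands still between calls to the robot, and variables do not carry over. Pictures are saved under pics/ and viewed, about 8 in all and at most 12, crops included, and the job is handed in when it is done.

Besides the shell and the picture viewer there is one more tool, called after ">>>" by a JSON object that holds its "op" and its "data", one argument or row to a line. send_rows: Moves the arm, as the interface text tells. Its arguments: {"type":"object","properties":{"deltas":{"type":"array"},"hand":{"type":"number"}},"required":["deltas"]}

```bash
mkdir -p pics
cat > h.py <<'E'
from rig import *
import numpy as np, cv2
from scipy.spatial.transform import Rotation as R
def ray(cam,px,P=None):
    P=P or camera_params(cam)
    u=(px[0]-P["cx"])/P["fx"]; v=(px[1]-P["cy"])/P["fy"]
    if cam=="wrist":
        r=np.hypot(u,v); d=np.array([u/r*np.sin(r),v/r*np.sin(r),np.cos(r)]) if r>1e-9 else np.array([0,0,1.])
    else: d=np.array([u,v,1.])
    a=np.array(P["attitude"]); M=a if a.shape==(3,3) else R.from_quat(a).as_matrix()
    d=M@d
    return np.array(P["position"],float),d/np.linalg.norm(d)
def atz(cam,px,z,P=None):
    o,d=ray(cam,px,P); return o+d*(z-o[2])/d[2]
def tool(p):  # world point -> tool axes, cm
    s=get_state(); return R.from_quat(s["tcp_rot"]).inv().apply(np.array(p)-s["eef_pos"])/10
E
python3 - <<'E'
from h import *
print(get_state()); 
for c in ("top","scene","wrist"):
    im=grab_frame(c); cv2.imwrite(f"pics/a_{c}.png",im[:,:,::-1]); print(c,camera_params(c))
    for n,z in (("viewer",0),("knob",69),("blue_filter",50),("socket",50),("pin_head",59),("pin_block",0),("loupe_mid",8),("tweezers_mid",5),("amber_mid",15)):
        r=pinpoint(c,n)
        for q in r[:1]: print(n,np.round(q["at"],1),round(q["conf"],2),np.round(atz(c,q["at"],z),1))
a=cv2.imread("pics/a_top.png");b=cv2.imread("pics/a_scene.png")
cv2.imwrite("pics/a.png",cv2.resize(np.vstack([a,b]),None,fx=.78,fy=.78))
E
```

```text
{'t': 0.0, 'joint_positions': array([-9.39391757e-01,  2.55747077e-01,  1.07009307e-01, -4.82394741e-04,
       -1.42388030e+00, -2.84599316e-01]), 'qd': array([ 0.00124828, -0.00172438, -0.00076051, -0.00198586,  0.00064615,
       -0.00069811]), 'tau': array([-3.99780853e-03, -3.86625373e+01,  2.37927675e+01,  5.36518112e+00,
       -6.25089378e-03, -1.15194680e-07]), 'eef_pos': array([ 186.82580067, -516.74877279,  216.09648664]), 'tcp_rot': array([-1.72499871e-01,  9.85009090e-01,  9.22477210e-04, -1.88767705e-04]), 'force': array([-0.36305884, -0.40575075,  0.03615687]), 'moment': array([0.03501489, 0.04910995, 0.02801956]), 'grip_width': 85.48724239118685}
top {'fx': 465.98491655786404, 'fy': 465.98491655786404, 'cx': 258.79528156819356, 'cy': 186.96858941532955, 'position': array([ 395.27908192,  -48.65792436, 1418.71862661]), 'attitude': array([ 0.71044362, -0.70297824,  0.02098739, -0.02551436])}
viewer [230.2 180.8] 0.71 [506.7  48.5   0. ]
knob [227.7 176.2] 0.98 [514.6  51.2  69. ]
blue_filter [222.6 188.6] 0.74 [479.5  67.1  50. ]
socket [230.7 196.4] 0.58 [456.7  42.9  
[... 532 characters left out ...]
 [514.7  39.1   0. ]
knob [220.5 204.9] 0.74 [513.1  41.3  69. ]
blue_filter [227.  219.7] 0.92 [480.6  59.7  50. ]
socket [243.3 217.9] 0.94 [451.7  32.8  50. ]
pin_head [286.8 218.2] 0.61 [358.2 -14.5  59. ]
pin_block [195.8 273.3] 0.73 [465.3 200.5   0. ]
loupe_mid [198.5 272.3] 0.53 [456.8 200.1   8. ]
tweezers_mid [261.8 153.6] 0.47 [ 615.4 -298.2    5. ]
amber_mid [287.9 219. ] 0.58 [379.6 -58.9  15. ]
wrist {'fx': 297.3186396354542, 'fy': 297.3186396354542, 'cx': 262.0604499032622, 'cy': 192.19373534351897, 'position': array([ 116.12030726, -542.57903876,  373.83483356]), 'attitude': array([0.56800565, 0.80935177, 0.1222276 , 0.0859052 ])}
viewer [435.2 376.7] 0.48 [516.3  39.2   0. ]
```

View pics/a_top.png

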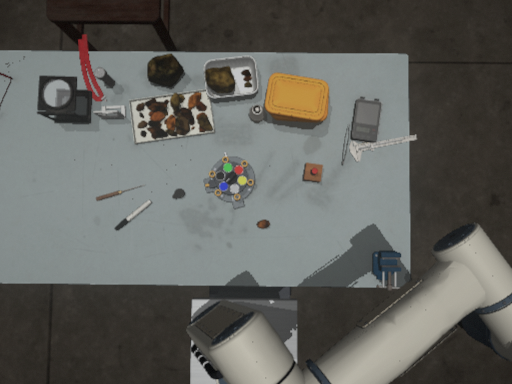

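The top view shows the viewer near (230,180), the pin block with its red head at (313,173), amber at (263,224), the loupe near (178,194) and tweezers at (346,145). I'll enlarge the viewer.

Run:
```python
import cv2,numpy as np
a=cv2.imread("pics/a_top.png")[145:215,190:270];b=cv2.imread("pics/a_scene.png")[180:250,180:260]
cv2.imwrite("pics/b.png",np.hstack([cv2.resize(x,(400,350),interpolation=2) for x in(a,b)]))
```

```text
(no output)
```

View pics/b.png

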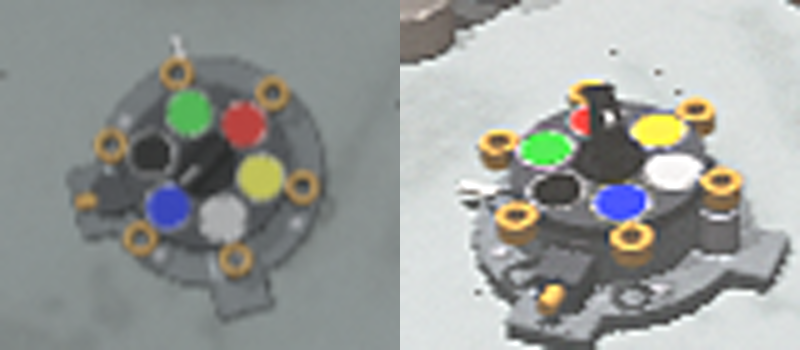

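Viewer's +x points about 15° left of world +x. Blue sits about 122° counter-clockwise of the stage, so roughly two clicks are needed. I'll move over it for a closer look.

>>> {"op": "send_rows", "data": {
  "deltas": [
    [[-3.1,2.6,-0.3,0],[-6.2,5.2,-0.6,0],[-9.3,7.8,-0.9,0],[-12.4,10.4,-1.2,0],[-15.5,13.0,-1.5,0],[-18.6,15.6,-1.8,0],[-21.7,18.2,-2.1,0],[-24.8,20.8,-2.4,0],[-27.9,23.4,-2.7,0],[-31,26,-3,0]]
  ],
  "hand": 5
}}

```text
t: 2.33
eef_pos: [390.6, -165.4, 247.6]
tcp_rot: [-0.173, 0.985, -0.0, 0.001]
force: [1.5, -1.0, 0.5]
grip_width: 49.9
```

Run:
```python
from h import *
s=get_state();print(s["t"],s["joint_positions"],s["eef_pos"],R.from_quat(s["tcp_rot"]).as_matrix().round(3),tool([512,44,250]))
```

```text
2.3333 [-2.80306765e-02 -6.88145845e-03 -1.19229463e-01  9.18658111e-05
 -1.45732839e+00 -1.19581493e+00] [ 390.62963439 -165.44752772  247.5675905 ] [[-0.94  -0.34   0.001]
 [-0.34   0.94  -0.   ]
 [-0.001 -0.    -1.   ]] [-18.53612138  15.56944938  -0.23225295]
```

>>> {"op": "send_rows", "data": {
  "deltas": [
    [[-1.8,1.6,0,-7],[-3.7,3.1,0,-14],[-5.6,4.7,0,-21],[-7.4,6.2,0,-28],[-9.2,7.8,0,-35],[-11.1,9.3,0,-42],[-13,10.9,0,-49],[-14.8,12.4,0,-56],[-16.7,14,0,-63],[-18.5,15.6,0,-70]]
  ]
}}

```text
t: 3.17
eef_pos: [512.1, 45.3, 247.7]
tcp_rot: [0.709, -0.706, 0.001, -0.0]
force: [0.8, -0.4, 0.6]
grip_width: 50.1
```

```bash
cat > look.py <<'E'
from h import *
import sys
n=sys.argv[1]
s=get_state();print(s["t"],s["joint_positions"].round(2),s["eef_pos"].round(1),R.from_quat(s["tcp_rot"]).as_matrix()[:2,:2].round(3).tolist())
P=camera_params("wrist");im=grab_frame("wrist"); cv2.imwrite(f"pics/{n}.png",im[:,:,::-1])
Q={}
for l in sys.argv[2:]:
    l,z=l.split(":")
    r=pinpoint("wrist",l)
    for q in r[:2]: print(l,np.round(q["at"],1),round(q["conf"],2),atz("wrist",q["at"],float(z),P).round(1))
E
python3 look.py c viewer:0 knob:69 blue_filter:50 socket:50 pin_head:59 pin_block:0
```

```text
3.1667 [ 0.39  0.18  0.08  0.   -1.48 -0.39] [512.1  45.3 247.7] [[0.004, -1.0], [-1.0, -0.004]]
viewer [263.6 157.6] 0.64 [510.5  45.1   0. ]
knob [292.5 263.4] 0.3 [472.2 171.1  69. ]
blue_filter [284.8 180.6] 0.68 [484.3  64.6  50. ]
socket [306.4 151. ] 0.66 [458.8  27.2  50. ]
pin_head [307.7 149.7] 0.61 [458.7  24.1  59. ]
```

View pics/c.png

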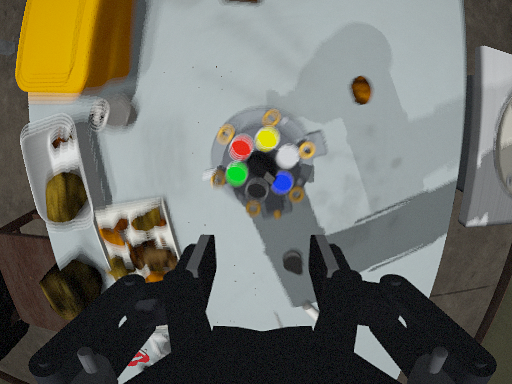

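The wrist view shows the wheel centred near (262,163), with blue at (283,183), white mark about (208,174) and socket tab about (316,142). I'll fit the wheel from its coloured filters.

```bash
cat > fit.py <<'E'
from h import *
from scipy.optimize import least_squares
import sys
def fit(name,P,guess):   # axis xy + blue angle from coloured filters at z=50
    im=cv2.imread(f"pics/{name}.png"); hsv=cv2.cvtColor(im,cv2.COLOR_BGR2HSV).astype(int)
    H,S,V=hsv[...,0],hsv[...,1],hsv[...,2]
    sel={"blue":((H>110)&(H<130),0),"yellow":((H>22)&(H<35),2),"red":(((H<6)|(H>174)),3),"green":((H>50)&(H<75),4)}
    g=np.array(guess[:2]); pts=[]
    vv,uu=np.mgrid[0:384,0:512]
    for c,(m,k) in sel.items():
        m=(m&(S>120)&(V>90)).astype(np.uint8)
        n,l,st,ce=cv2.connectedComponentsWithStats(m)
        best=None
        for i in range(1,n):
            if st[i,4]<25: continue
            w=atz("wrist",ce[i],50,P)[:2]
            if 15<np.linalg.norm(w-g)<52 and (best is None or st[i,4]>best[1]): best=(w,st[i,4])
        if best: pts.append((k,*best[0])); print(c,best[0].round(1),best[1])
    pts=np.array(pts)
    f=lambda p:np.r_[p[0]+33*np.cos(p[2]+pts[:,0]*np.pi/3)-pts[:,1],p[1]+33*np.sin(p[2]+pts[:,0]*np.pi/3)-pts[:,2]]
    b=min((least_squares(f,[*g,a]) for a in np.arange(0,6.28,1)),key=lambda r:r.cost)
    print("axis",b.x[:2].round(1),"blue angle deg",np.degrees(b.x[2])%360,"rms",np.sqrt(2*b.cost/len(pts)))
    return b.x
if __name__=="__main__":
    P=camera_params("wrist"); x=fit(sys.argv[1],P,(511,45))
    for n,px,z in (("mark",(208,174),12),("tab",(316,142),12)):
        w=atz("wrist",px,z,P);d=w[:2]-x[:2];print(n,w.round(1),np.degrees(np.arctan2(*d[::-1])),np.linalg.norm(d))
E
python3 fit.py c
python3 - <<'E'
import cv2
cv2.imwrite("pics/c2.png",cv2.resize(cv2.imread("pics/c.png")[95:225,190:340],(750,650)[:2] and (690,598),interpolation=2))
E
```

```text
blue [487.1  65.4] 349
yellow [506.2  11.9] 309
red [537.2  22.3] 255
green [543.3  54.3] 356
axis [512.2  43.9] blue angle deg 139.16651857460982 rms 0.3523416928423885
mark [586.2  63.3  12. ] 14.71823451826114 76.51787763757751
tab [439.5  19.5  12. ] -161.4839900973515 76.68080938161285
```

View pics/c2.png

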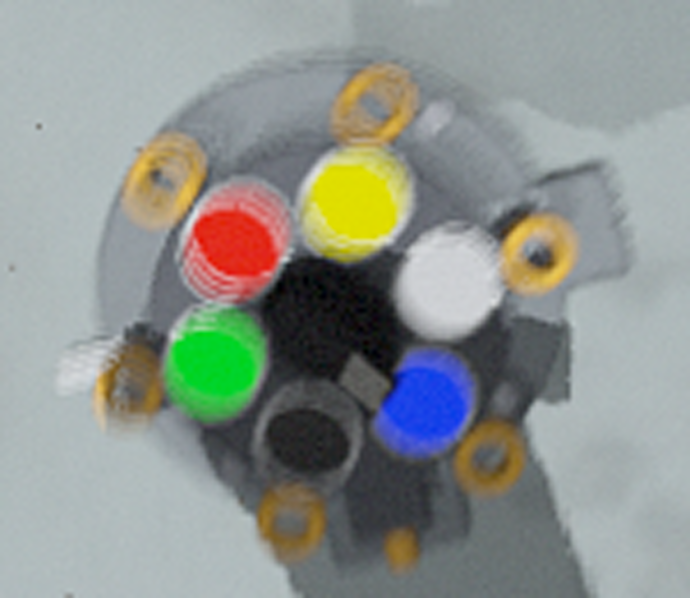

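Axis is at (512,44) with a 0.35 mm fit. The bar lies at 139° and the viewer yaw is about 16–17°. I'll grasp the knob.

>>> {"op": "send_rows", "data": {
  "deltas": [
    [[0,0,3.4,-7],[0.1,0,6.8,-14],[0.1,0,10,-21],[0.1,0,12,-28],[0.1,0,13,-35],[0.1,0,14,-42],[0.1,0,15.5,-49],[0.1,0,17,-49],[0.1,0,17.8,-49],[0.1,0,17.8,-49]]
  ],
  "hand": 5
}}

```text
t: 4.35
eef_pos: [510.2, 41.6, 68.5]
tcp_rot: [0.936, -0.353, -0.001, 0.001]
force: [-0.8, -0.2, 0.6]
grip_width: 49.8
```

>>> {"op": "send_rows", "data": {
  "deltas": [
    [[0,0,0,0],[0,0,0,0],[0,0,0,0],[0,0,0,0],[0,0,0,0],[0,0,0,0]]
  ],
  "hand": 0
}}

```text
t: 4.85
eef_pos: [511.2, 41.8, 69.8]
tcp_rot: [0.936, -0.353, 0.001, 0.0]
force: [0.3, 0.1, 8.0]
grip_width: 0.3
```

The fingers closed on nothing, so I'll look.

Run:
```python
from h import *
s=get_state();print(s["eef_pos"],s["grip_width"],s["force"],s["moment"])
a=grab_frame("scene")[:,:,::-1];b=grab_frame("wrist")[:,:,::-1]
cv2.imwrite("pics/d.png",np.hstack([cv2.resize(a[140:260,160:280],(400,400),interpolation=2),cv2.resize(b[80:384,104:408],(400,400),interpolation=2)]))
```

```text
[511.23814336  41.77774735  69.77865201] 0.2878140033570396 [0.2852872  0.07252062 8.04108379] [-0.02775656  0.22496519  0.04643833]
```

View pics/d.png

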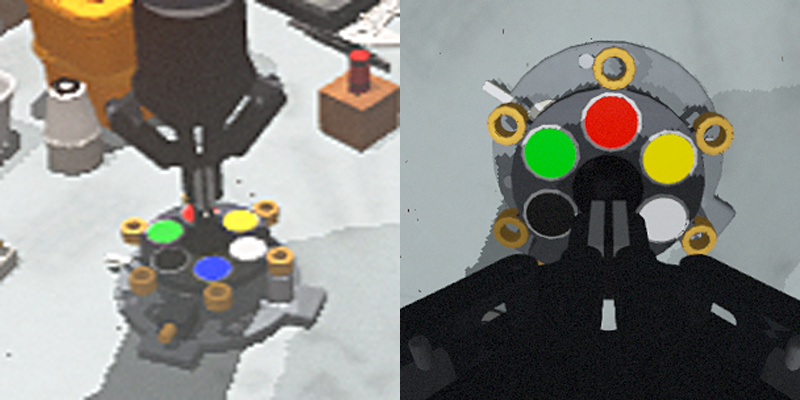

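The fingers look centred over the foot, but the bar is black on black. I'll stretch the contrast.

Run:
```python
from h import *
b=grab_frame("wrist")[:,:,::-1];a=grab_frame("scene")[:,:,::-1]
f=lambda x:np.clip(255*(x/255.)**0.35*1.1,0,255).astype(np.uint8)
cv2.imwrite("pics/e.png",np.hstack([cv2.resize(f(b[170:320,180:330]),(400,400),interpolation=2),cv2.resize(f(a[170:240,190:260]),(400,400),interpolation=2)]))
```

```text
(no output)
```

View pics/e.png

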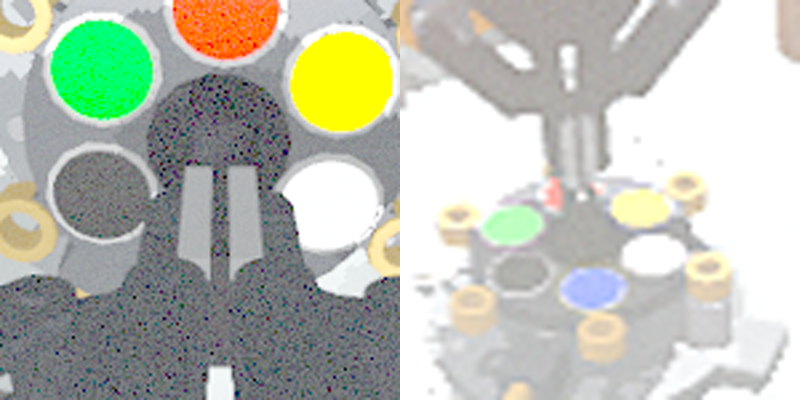

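Run:
```python
from h import *
def proj(c,p):
    P=camera_params(c);M=R.from_quat(P["attitude"]).as_matrix();q=M.T@(np.array(p)-P["position"])
    if c=="wrist":
        th=np.arctan2(np.hypot(*q[:2]),q[2]);u=q[:2]/np.hypot(*q[:2])*th
    else:u=q[:2]/q[2]
    return np.round([P["cx"]+P["fx"]*u[0],P["cy"]+P["fy"]*u[1]],1)
s=get_state();e=s["eef_pos"];print(e)
for z in (50,59,65,70,75,84,90,100): print(z,proj("scene",[e[0],e[1],z]),proj("wrist",[e[0],e[1],z]))
d=np.array([np.cos(np.radians(139)),np.sin(np.radians(139))])
for k in(-19,19):print("bar end",k,proj("scene",[512+k*d[0],44+k*d[1],84]),proj("wrist",[512+k*d[0],44+k*d[1],84]),proj("wrist",[512+k*d[0],44+k*d[1],55]))
```

```text
[511.24357638  41.75479404  69.75734303]
50 [221.4 211.3] [262.4 222.8]
59 [221.2 208.4] [262.4 228.5]
65 [221.1 206.5] [262.4 232.6]
70 [221.  204.9] [262.4 236.2]
75 [220.9 203.3] [262.4 240. ]
84 [220.6 200.4] [262.4 247.3]
90 [220.5 198.4] [262.5 252.7]
100 [220.3 195.1] [262.5 262.4]
bar end -19 [218.3 196.2] [258.  216.3] [258.7 198.6]
bar end 19 [221.4 205.5] [258.8 278. ] [259.2 253.7]
```

Geometry suggests the shut tips are sitting on the bar's top (about z=84): upward force of 8 N and width 0. I'll test this by opening, then going lower in small steps while watching force.

>>> {"op": "send_rows", "data": {
  "deltas": [
    [[0,0,0,0],[0,0,0,0],[0,0,0,0],[0,0,0,0]]
  ],
  "hand": 5
}}

```text
t: 5.38
eef_pos: [510.8, 41.7, 69.3]
tcp_rot: [0.936, -0.353, 0.0, 0.0]
force: [-0.4, -0.6, -0.3]
grip_width: 48.2
```

>>> {"op": "send_rows", "data": {
  "deltas": [
    [[0,0,0.3,0],[0,0,0.6,0],[0,0,0.9,0],[0,0,0.9,0]]
  ]
}}

```text
t: 5.72
eef_pos: [510.1, 41.6, 59.3]
tcp_rot: [0.936, -0.353, -0.001, 0.001]
force: [-0.8, -0.5, 0.4]
grip_width: 50.1
```

>>> {"op": "send_rows", "data": {
  "deltas": [
    [[0,0,0,0],[0,0,0,0],[0,0,0,0],[0,0,0,0]]
  ],
  "hand": 1
}}

```text
t: 6.05
eef_pos: [511.1, 42.3, 59.7]
tcp_rot: [0.936, -0.353, 0.0, -0.0]
force: [2.7, 2.7, -1.0]
grip_width: 12.2
```

It now holds the bar, so the real tip sits higher than the stated TCP offset. I'll close fully, then turn one click.

>>> {"op": "send_rows", "data": {
  "deltas": [
    [[0,0,0,0],[0,0,0,0],[0,0,0,0]]
  ],
  "hand": 0
}}

```text
t: 6.3
eef_pos: [511.1, 42.3, 59.7]
tcp_rot: [0.936, -0.353, 0.0, -0.0]
force: [1.6, 1.9, -2.7]
grip_width: 12.2
```

>>> {"op": "send_rows", "data": {
  "deltas": [
    [[0,0,0,7],[0,0,0,14],[0,0,0,21],[0,0,0,28],[0,0,0,35],[0,0,0,42],[0,0,0,49],[0,0,0,56],[0,0,0,62],[0,0,0,62]]
  ]
}}

```text
t: 7.13
eef_pos: [511.8, 42.5, 59.7]
tcp_rot: [-0.619, 0.786, -0.0, 0.001]
force: [4.2, 1.0, -2.2]
grip_width: 11.9
```

Run:
```python
from h import *
s=get_state();print(s["t"],s["joint_positions"].round(2),s["eef_pos"],s["grip_width"],s["force"],s["moment"],R.from_quat(s["tcp_rot"]).as_matrix()[:2,:2].round(3).tolist())
```

```text
7.1333 [ 0.39  0.29 -0.27  0.   -1.01 -0.62] [511.80362636  42.5289107   59.67211374] 11.946214926503748 [ 4.22502675  0.97455202 -2.21194651] [ 0.33777534 -1.51608033 -0.03899839] [[-0.234, -0.972], [-0.972, 0.234]]
```

>>> {"op": "send_rows", "data": {
  "deltas": [
    [[0,0,0,0],[0,0,0,0],[0,0,0,0],[0,0,-1.5,0],[0,0,-4,0],[0,0,-7,0],[0,0,-8,0],[0,0,-8,0],[0,0,-8,0]]
  ],
  "hand": 5
}}

```text
t: 7.88
eef_pos: [511.6, 42.6, 140.0]
tcp_rot: [-0.619, 0.785, -0.0, 0.001]
force: [0.1, 0.0, -1.3]
grip_width: 50.0
```

```bash
python3 look.py g socket:50 viewer:0 ; sed -i 's/    for n,px,z in/    for n,px,z in () and/' fit.py; python3 fit.py g
```

```text
7.8833 [ 0.39  0.22 -0.14 -0.   -1.21 -0.62] [511.6  42.6 140. ] [[-0.233, -0.972], [-0.972, 0.233]]
socket [319.4 159.4] 0.78 [457.7  26.7  50. ]
viewer [261.2 176. ] 0.67 [512.7  41.7   0. ]
blue [520.4  75.1] 382
yellow [478.3  33.5] 644
red [500.8   9.8] 667
green [532.5  17.1] 637
axis [510.4  41.8] blue angle deg 73.20564611465909 rms 1.0542217477173692
```

View pics/g.png

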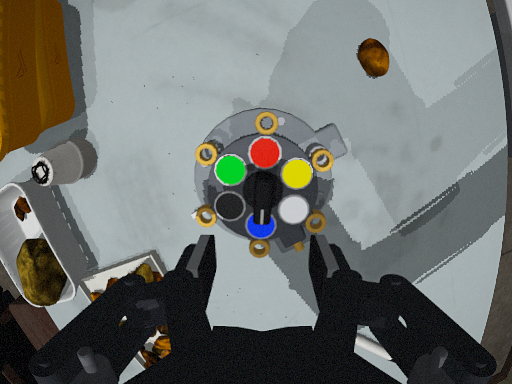

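The picture shows the bar towards blue at (261,215), and one click is done. Ignoring the partly hidden blue, the filters give 73.5°. The next grasp needs a 3° pre-turn and a slightly deeper hold.

>>> {"op": "send_rows", "data": {
  "deltas": [
    [[0,0,3,3],[0,0,6,3],[0,0,8,3],[0,0,8.4,3],[0,0,8.4,3]]
  ],
  "hand": 5
}}

```text
t: 8.45
eef_pos: [509.2, 41.6, 52.6]
tcp_rot: [-0.598, 0.801, 0.001, -0.003]
force: [0.5, 0.1, 1.6]
grip_width: 50.0
```

>>> {"op": "send_rows", "data": {
  "deltas": [
    [[0,0,0,0],[0,0,0,0],[0,0,0,0],[0,0,0,0],[0,0,0,0],[0,0,0,0]]
  ],
  "hand": 0
}}

```text
t: 8.95
eef_pos: [511.5, 41.6, 54.3]
tcp_rot: [-0.598, 0.801, -0.001, -0.001]
force: [4.3, -1.6, -2.7]
grip_width: 12.2
```

>>> {"op": "send_rows", "data": {
  "deltas": [
    [[0,0,0,7],[0,0,0,14],[0,0,0,21],[0,0,0,28],[0,0,0,35],[0,0,0,42],[0,0,0,49],[0,0,0,55],[0,0,0,60],[0,0,0,60]]
  ]
}}

```text
t: 9.78
eef_pos: [511.4, 41.9, 54.4]
tcp_rot: [-0.116, 0.993, -0.0, -0.0]
force: [0.4, 0.1, -6.7]
grip_width: 12.3
```

>>> {"op": "send_rows", "data": {
  "deltas": [
    [[0,0,0,0],[0,0,0,0],[0,0,0,0],[0,0,-1.5,0],[0,0,-4,0],[0,0,-7,0],[0,0,-10,0],[0,0,-12,0],[0,0,-12,0]]
  ],
  "hand": 5
}}

```text
t: 10.53
eef_pos: [514.3, 42.3, 180.0]
tcp_rot: [-0.117, 0.993, -0.0, 0.005]
force: [0.5, 0.0, -0.1]
grip_width: 50.0
```

```bash
python3 look.py i socket:50 viewer:0 pin_head:59; sed -i 's/"blue":.*"yellow"/"yellow"/' fit.py; python3 fit.py i
```

```text
10.5333 [ 0.39  0.2  -0.06  0.   -1.3  -1.73] [514.3  42.3 180. ] [[-0.973, -0.232], [-0.232, 0.973]]
socket [261.  117.5] 0.96 [456.1  27.4  50. ]
viewer [263.3 166.3] 0.87 [513.2  43.4   0. ]
viewer [259.9 117. ] 0.53 [458.7  26.5   0. ]
pin_head [ 49.4 152.7] 0.71 [ 536.3 -201.7   59. ]
yellow [482.8  64.7] 496
red [473.6  34.1] 512
green [495.5  10.5] 488
axis [505.4  41.4] blue angle deg 13.195787601909842 rms 0.6699584806403601
```

View pics/i.png

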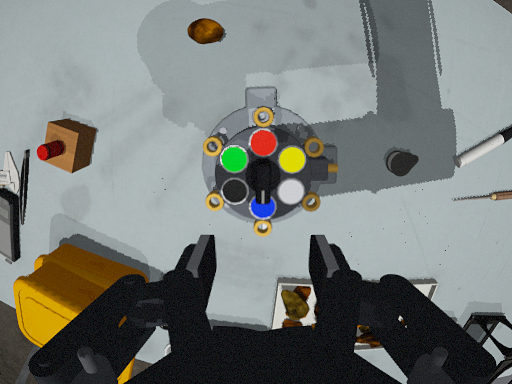

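The view shows blue at (263,208) on the stage side with the knob released. The angle of 13° against yaw of about 16° fits a rest a few hundredths past zero. The pin block is at (65,148). Next is the pin.

>>> {"op": "send_rows", "data": {
  "deltas": [
    [[0.5,-3.5,-1,0],[1.2,-7,-2,0],[1.8,-10.5,-3,0],[2.4,-14,-4,0],[3,-17.5,-4,0],[3.6,-21,-4,0],[4.1,-24,-4,0],[4.1,-24,-4,0],[4.1,-24,-4,0]]
  ],
  "hand": 5
}}

```text
t: 11.48
eef_pos: [525.6, -202.4, 212.0]
tcp_rot: [-0.115, 0.993, 0.0, -0.002]
force: [0.7, 1.0, 0.0]
grip_width: 49.6
```

```bash
python3 look.py j pin_head:59 pin_block:0 pin_shoulder:42 socket:50
python3 - <<'E'
from h import *
im=cv2.imread("pics/j.png");h=cv2.cvtColor(im,cv2.COLOR_BGR2HSV).astype(int)
m=(((h[...,0]<6)|(h[...,0]>174))&(h[...,1]>140)&(h[...,2]>60)).astype(np.uint8)
n,l,s,c=cv2.connectedComponentsWithStats(m)
for i in range(1,n):
    if s[i,4]>60:print(s[i],c[i],atz("wrist",c[i],59).round(1))
E
```

```text
11.4833 [-0.09  0.29  0.14  0.   -1.43 -1.25] [ 525.6 -202.4  212. ] [[-0.974, -0.228], [-0.228, 0.974]]
pin_head [259.8 183.4] 0.54 [ 535.7 -202.2   59. ]
pin_block [261.7 169.9] 0.77 [ 533.5 -200.6    0. ]
pin_shoulder [258.9 176.6] 0.67 [ 532.6 -204.1   42. ]
socket [449.5 162.8] 0.71 [455.8  24.3  50. ]
[254 171  16  23 268] [261.51865672 182.99253731] [ 536.5 -198.1   59. ]
[443 173  14  19 209] [449.52631579 182.37799043] [479.3  30.7  59. ]
[499 326  13  27 134] [505.17164179 339.20895522] [741.1 374.6  59. ]
```

View pics/j.png

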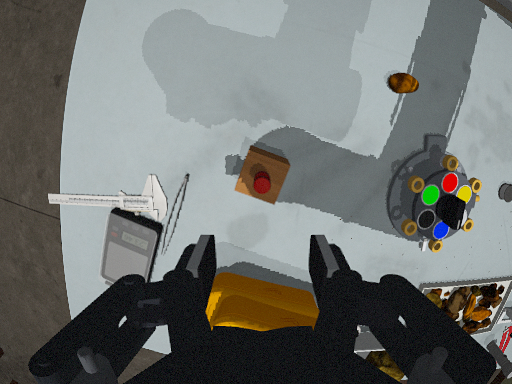

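The red head is at (261,183). I take the pin at (534.5,-200.5), and will step down while watching force, because the tip offset proved off.

>>> {"op": "send_rows", "data": {
  "deltas": [
    [[-0.5,0,4,0],[-0.9,0,8,0],[-0.9,0,11,0],[-0.9,0,13,0],[-0.9,0,14.5,0],[-0.9,0,15.5,0],[-0.9,0,16.2,0],[-0.9,0,16.2,0],[-0.9,0,16.2,0]]
  ],
  "hand": 5
}}

```text
t: 12.48
eef_pos: [535.4, -198.0, 52.3]
tcp_rot: [-0.117, 0.993, -0.001, -0.0]
force: [0.5, -0.3, 0.5]
grip_width: 50.0
```

```bash
python3 look.py k pin_head:59
python3 - <<'E'
from h import *
b=cv2.imread("pics/k.png");a=grab_frame("scene")[:,:,::-1]
f=lambda x:np.clip(255*(x/255.)**0.5,0,255).astype(np.uint8)
cv2.imwrite("pics/k2.png",np.hstack([cv2.resize(f(b[150:330,170:350]),(400,400),interpolation=2),cv2.resize(f(a[110:210,220:320]),(400,400),interpolation=2)]))
E
```

```text
12.4833 [-0.08  0.4  -0.12  0.   -1.05 -1.26] [ 535.4 -198.    52.3] [[-0.972, -0.233], [-0.233, 0.972]]
pin_head [256.8 237.1] 0.77 [ 533.6 -201.2   59. ]
```

View pics/k2.png

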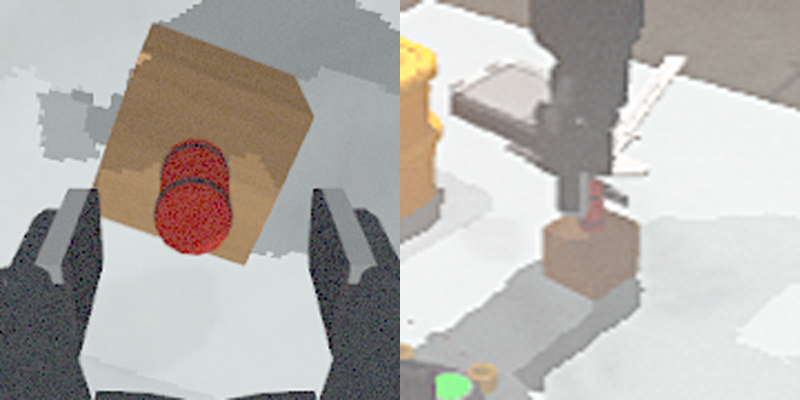

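The pin head sits 3 mm left of mid-jaw (crop 193 vs 205). I'll compute the finger-tip height from the scene view.

Run:
```python
from h import *
P=camera_params("scene");M=R.from_quat(P["attitude"]).as_matrix()
for z in (40,50,60,70,80):
    q=M.T@(np.array([528,-167,z])-P["position"]);print(z,P["cx"]+P["fx"]*q[0]/q[2],P["cy"]+P["fy"]*q[1]/q[2])
```

```text
40 262.1885569136332 172.56696489652055
50 262.18604205700274 169.61173495899135
60 262.18350234404227 166.62729613155574
70 262.18093740440935 163.61321322147074
80 262.1783468603675 160.5690423474044
```

>>> {"op": "send_rows", "data": {
  "deltas": [
    [[0.1,-0.2,0,0],[0.1,-0.3,0.3,0],[0.1,-0.3,0.4,0],[0.1,-0.3,0.4,0]]
  ]
}}

```text
t: 12.97
eef_pos: [535.2, -201.4, 48.6]
tcp_rot: [-0.117, 0.993, -0.001, -0.0]
force: [0.4, -0.3, 0.5]
grip_width: 50.1
```

Tips are about 18 mm behind the stated TCP when open. I'll go 14 mm lower and grip.

>>> {"op": "send_rows", "data": {
  "deltas": [
    [[0,0,0.5,0],[0,0,1,0],[0,0,1.4,0],[0,0,1.4,0]]
  ]
}}

```text
t: 13.3
eef_pos: [534.3, -201.2, 33.1]
tcp_rot: [-0.117, 0.993, -0.0, -0.001]
force: [-0.5, 0.5, -0.4]
grip_width: 49.8
```

>>> {"op": "send_rows", "data": {
  "deltas": [
    [[0,0,0,0],[0,0,0,0],[0,0,0,0],[0,0,0,0],[0,0,0,0],[0,0,0,0]]
  ],
  "hand": 0
}}

```text
t: 13.8
eef_pos: [534.4, -201.2, 33.3]
tcp_rot: [-0.117, 0.993, -0.0, -0.001]
force: [0.8, 0.9, -0.5]
grip_width: 16.3
```

>>> {"op": "send_rows", "data": {
  "deltas": [
    [[0,0,-1,0],[0,0,-3,0],[0,0,-6,0],[0,0,-9,0],[0.2,3,-10,0],[0.5,6,-10,0],[0.9,9.5,-10,0],[1.3,13,-10,0],[1.6,16.5,-10,0],[1.9,20,-10,0]]
  ]
}}

```text
t: 14.63
eef_pos: [468.9, -9.8, 134.2]
tcp_rot: [-0.117, 0.993, -0.0, -0.0]
force: [0.2, 0.3, 0.0]
grip_width: 15.9
```

>>> {"op": "send_rows", "data": {
  "deltas": [
    [[0.3,2.5,0,0],[0.4,3.9,0,0],[0.4,4,0,0],[0.4,4,0,0],[0.4,4,0,0],[0.4,4,0,0]]
  ]
}}

```text
t: 15.13
eef_pos: [456.0, 27.5, 134.4]
tcp_rot: [-0.116, 0.993, -0.0, -0.0]
force: [0.0, -1.0, -0.7]
grip_width: 16.2
```

```bash
python3 look.py m socket:50 viewer:0 pin_shoulder:120 ; python3 fit.py m
python3 - <<'E'
from h import *
b=cv2.imread("pics/m.png")
cv2.imwrite("pics/m2.png",cv2.resize(b[100:280,160:370],(700,600),interpolation=2))
print(tool([456.3,26.7,41]))
E
```

```text
15.1333 [ 0.41  0.12 -0.28  0.   -1.18 -1.74] [456.   27.5 134.4] [[-0.973, -0.231], [-0.231, 0.973]]
socket [259.4 190.6] 0.84 [454.4  25.   50. ]
socket [ 10.5 241.5] 0.68 [ 589.1 -260.1   50. ]
viewer [265.4 232.6] 0.82 [513.8  45.1   0. ]
pin_shoulder [264.9 238.1] 0.79 [463.7  31.4 120. ]
yellow [485.   67.7] 332
red [531.9  45.8] 739
green [498.6   7.3] 294
axis [526.6  45.2] blue angle deg 12.974231707055923 rms 27.14278977146235
[-0.02821318 -0.09603882  9.3124992 ]
```

View pics/m2.png

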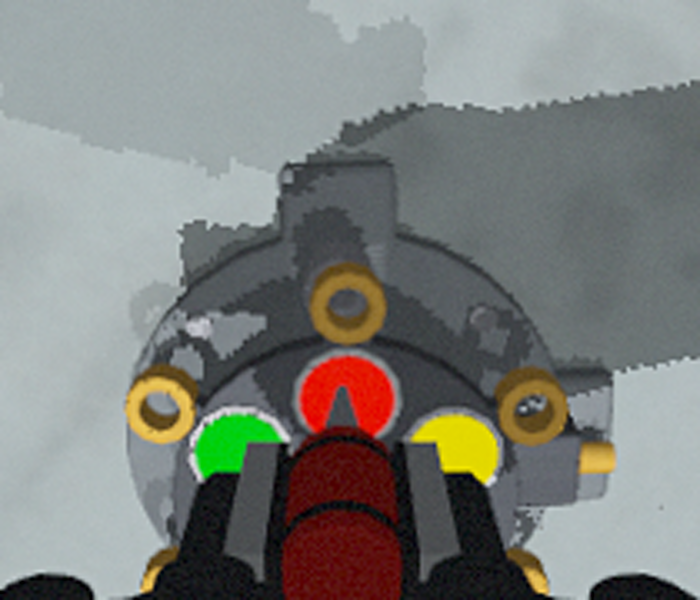

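Bush top is at crop (347,303), tab midline at about 339, pin tip at (343,388). The pin is upright in the jaws. I'll convert these to positions.

Run:
```python
from h import *
for n,c,z in (("bush",(347,303),50),("tab",(338,160),12),("sockline",(340,303),50),("tip",(343,388),107),("boss", (341,400),12)):
    w=atz("wrist",(160+c[0]*.3,100+c[1]*.3),z);print(n,w.round(1),tool(w).round(2))
```

```text
bush [453.5  29.   50. ] [0.19 0.19 8.41]
tab [424.   19.6  12. ] [ 3.27 -0.04 12.22]
sockline [453.9  27.3  50. ] [0.19 0.02 8.41]
tip [454.2  28.  107. ] [0.15 0.08 2.71]
boss [495.1  37.3  12. ] [-4.05  0.04 12.21]
```

The tip is within 1 mm of the socket line. I'll descend.

>>> {"op": "send_rows", "data": {
  "deltas": [
    [[0.05,-0.1,1.5,0],[0.05,-0.1,3,0],[0.05,-0.1,4.5,0],[0.05,-0.1,5.5,0],[0.05,-0.1,6,0],[0.05,-0.1,6.4,0],[0.05,-0.1,6.4,0]]
  ]
}}

```text
t: 15.92
eef_pos: [455.4, 26.2, 69.7]
tcp_rot: [-0.116, 0.993, -0.0, -0.001]
force: [-0.8, 0.8, -1.1]
grip_width: 16.4
```

>>> {"op": "send_rows", "data": {
  "deltas": [
    [[0,0,0.3,0],[0,0,0.6,0],[0,0,0.9,0],[0,0,1.2,0],[0,0,1.5,0],[0,0,1.5,0]]
  ]
}}

```text
t: 16.42
eef_pos: [455.3, 26.3, 54.2]
tcp_rot: [-0.116, 0.993, -0.0, -0.001]
force: [1.3, -0.3, -0.3]
grip_width: 16.3
```

>>> {"op": "send_rows", "data": {
  "deltas": [
    [[0,0,0.2,0],[0,0,0.4,0],[0,0,0.6,0],[0,0,0.8,0],[0,0,0.9,0],[0,0,0.9,0]]
  ]
}}

```text
t: 16.92
eef_pos: [455.9, 26.5, 45.3]
tcp_rot: [-0.116, 0.993, -0.0, -0.001]
force: [2.4, 0.7, -1.9]
grip_width: 16.2
```

>>> {"op": "send_rows", "data": {
  "deltas": [
    [[0,0,0.2,0],[0,0,0.4,0],[0,0,0.6,0],[0,0,0.6,0],[0,0,0.6,0]]
  ]
}}

```text
t: 17.33
eef_pos: [456.5, 26.4, 40.9]
tcp_rot: [-0.116, 0.993, -0.0, 0.0]
force: [-3.4, 0.7, 12.6]
grip_width: 16.0
```

It seated at TCP 40.9 (expected about 41) with 12.6 N. One slightly firmer press, then I'll release.

>>> {"op": "send_rows", "data": {
  "deltas": [
    [[0,0,0.4,0],[0,0,0.5,0],[0,0,0.5,0],[0,0,0.5,0]]
  ]
}}

```text
t: 17.67
eef_pos: [457.0, 26.1, 40.2]
tcp_rot: [-0.117, 0.993, -0.001, 0.001]
force: [-14.6, 3.3, 39.6]
grip_width: 16.2
```

>>> {"op": "send_rows", "data": {
  "deltas": [
    [[0,0,0,0],[0,0,0,0],[0,0,0,0],[0,0,0,0],[0,0,-2,0],[0,0,-5,0],[0,0,-8,0],[0,0,-11,0],[0,0,-13,0],[0,0,-13,0]]
  ],
  "hand": 5
}}

```text
t: 18.5
eef_pos: [459.0, 26.6, 174.1]
tcp_rot: [-0.118, 0.993, -0.001, 0.005]
force: [0.7, 0.1, 0.7]
grip_width: 49.8
```

```bash
python3 look.py n socket:50 pin_shoulder:50 pin_head:67 blue_filter:50; python3 fit.py n
python3 - <<'E'
from h import *
b=cv2.imread("pics/n.png")[100:250,180:330];a=grab_frame("scene")[160:260,180:280,::-1]
cv2.imwrite("pics/n2.png",np.hstack([cv2.resize(x,(400,400),interpolation=2) for x in(b,a)]))
grab_frame("top")
for n,z in (("loupe_mid",8),("tweezers_mid",5),("amber_mid",15)):
    for q in pinpoint("top",n)[:1]: print(n,atz("top",q["at"],z).round(1))
E
```

```text
18.5 [ 0.4   0.09 -0.21  0.   -1.27 -1.74] [459.   26.6 174.1] [[-0.972, -0.233], [-0.233, 0.972]]
socket [264.9 175.5] 0.59 [454.3  28.2  50. ]
pin_shoulder [263.3 171.3] 0.91 [450.5  25.7  50. ]
pin_head [266.8 183.9] 0.58 [457.4  30.6  67. ]
blue_filter [264.4 260.1] 0.89 [546.3  50.   50. ]
yellow [481.1  63.5] 426
red [467.4  31.1] 696
green [495.3   9.4] 402
axis [502.5  40.3] blue angle deg 14.665904068021632 rms 2.415936915091452
tweezers_mid [ 624.2 -299.9    5. ]
amber_mid [377.7 -61.1  15. ]
```

View pics/n2.png

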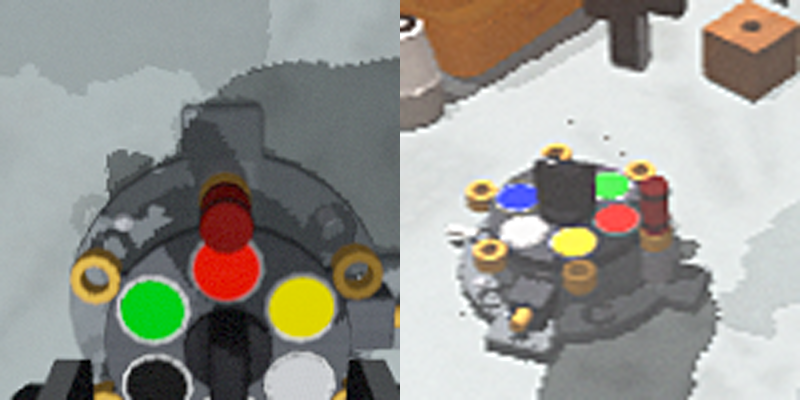

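The pin stands upright with its head on the bush, blue is over the stage and the neighbours haven't moved. I'll settle briefly and hand in.

>>> {"op": "send_rows", "data": {
  "deltas": [
    [[0,0,-2,0],[0,0,-2,0],[0,0,-2,0],[0,0,-2,0],[0,0,-2,0]]
  ]
}}

```text
t: 19.42
eef_pos: [456.0, 26.2, 189.0]
tcp_rot: [-0.117, 0.993, -0.001, 0.0]
force: [-0.0, -1.0, -0.4]
grip_width: 50.2
```

```bash
python3 -c "
from rig import *
print(get_state()['qd']); print(hand_in())"
```

```text
[-0.00151334  0.0020873  -0.00090348  0.00185802 -0.00258415 -0.00085788]
the job is handed in; nothing more can be done
None
```

The job is done and handed in at about 19.4 s. I turned the wheel two clicks clockwise, one grasp per click, and let go with blue over the stage. I then took the pin from its block and pressed it through the bush into the socket. `hand_in()` gives no verdict, so the points below are my own checks.

**Pin:** the last press ended at a TCP height of 40.2 mm, against the 41.3 mm I expected for a flush head, with about 40 N on the wrist. The final pictures show the pin upright, its head on the bush and the gripper clear of it.

**Wheel:** before the pin went in, blue was at about 13° and the viewer's own direction at about 15–17°. That fits a rest just above zero. I did not get a precise final angle: the last fit gave 14.7°, but poorly (2.4 mm rms), because the pin's red head ran into the red filter in the colour detection.

**Other things:** the amber and tweezers measured within about 8 mm of their first positions, which is within the detector's scatter. The loupe was not found in the last top picture. I never worked near it, but its final position is unconfirmed.

**What disagreed:**
- The first knob grasp missed: the fingers closed on top of the bar and pressed it with 8 N. In the images the fingertips stood about 14–18 mm behind the reported TCP, not 11 mm ahead of it, so I corrected all later heights for that.
- The opening read about 1.8 mm too small on both known widths.

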